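# Get the walnut board out of the middle of the chopping-board pile

### The job

The walnut chopping board is wanted, but it lies in the middle of the pile. Take the pale beech board off and set it aside, drag the walnut board out by its hand slot (slide it, do not lift it) until it lies flat on the counter, then put the beech board back flat on the bamboo pastry board, slot to the open end as before, not overhanging the sides, and pushed fully home and square against the back stop. Set it down and push it home gently, by feel, and leave the other things where they are.

Things in the scene. Friction and masses are not known exactly. Their poses are not given: they have to be found in the camera images.
- pastry_board: Bamboo pastry board, bottom of the pile, heavy, does not move: 170 (x) by 230 mm (y), upper face 22 mm above the counter. Origin: centre of its underside, at counter level; z up. At its +y end stands the back stop, a full-width bar 16 mm thick, its top 34 mm above the upper face, its inner face at y = +99 mm. The open end is at y = -115 mm.
- back_stop: The pastry board's back stop, part of it. Origin: middle of the foot of its inner face, on the pastry board's upper face; axes as the pastry board's.
- walnut_board: Dark walnut board, middle of the pile, about 0.36 kg: 140 (x) by 190 (y) by 20 mm thick. Origin: centre of its underside; z up. A hand slot goes right through it, 84 (x) by 40 mm (y), centred at y = -53 mm; between slot and -y end is a bar 22 mm wide. In the pile its slot is towards the open end, its plain end 1 to 15 mm from the stop.
- walnut_slot (a point): Centre of the walnut board's slot, at its upper face.
- beech_board: Pale beech board, top of the pile, about 0.29 kg: 140 (x) by 190 (y) by 18 mm thick, slot and bar as the walnut board's, roughly above them; fingers more than 18 mm below its upper face enter the walnut board's slot too. Origin: centre of its underside; z up. The bar can be pinched from above, one finger in the slot; the board may sag in the grip.
- beech_bar (a point): Centre of the upper face of the beech board's bar (22 mm wide along y, 18 mm tall).
- beech_back (a point): Middle of the lower edge of the beech board's plain (+y) end, the end that goes against the stop.
- pickle_crock: Bystander: cream stoneware crock with ochre rim, green chillies inside, 115 mm across, 91 mm tall, loose. Origin: centre of its underside.
- salt_jar: Bystander: white jar with green cap, 66 mm across, 85 mm tall, loose. Origin: centre of its underside.
- chilli_tray: Bystander: small aluminium tray of chillies, 85 by 135 mm, 20 mm tall, loose. Origin: centre of its underside.
There are look-alikes about, which are no part of the job. Of the things that look like the beech_board, the smaller one is meant.

How it is judged:
By the outcome, as a careful person would: the job done as asked, in the order asked, and still so for the second after the job is handed in, with the robot touching nothing.
It also fails if it takes over 72 s, if anything falls off the work surface, if the arm or the gripper's body presses on something with over 40 N, if the wrist force passes 120 N, or if a joint passes its speed limit or range.

### The arm

A 6-joint arm with a two-finger parallel gripper is mounted at the origin on the work surface. World frame = base frame: x ahead of the robot, y to its left, z up, the work surface at z = 0. Lengths are in mm, angles in rad, forces in N, time in s.
With the tool pointing down it reaches from about 325 to 775 mm from the base axis. Payload 5.5 kg.
Tool frame: the origin (TCP) lies at the very end of the fingers, on their centre line; the grasp point (between the pads) lies grasp_offset behind it (grasp_offset is the distance from the TCP to the grasp point, in mm); z points along the fingers, y is the line along which they close (so a half turn about z gives the same grasp; the last joint's range is limited). The gripper opens to 85 mm and grips with 20 to 120 N. Pads are 22 mm wide; open, the fingers measure 114 mm over their backs; the gripper's body (76 mm by 85 mm) begins 54 mm behind the grasp point. The pads swing forward as they close: fully open they stand 13 mm farther back than shut.
Start: joints at [1.055, 0.091, 1.231, -0, 1.82, -0.057], TCP at [265.73, 537.963, 231.275] pointing down, gripper open.
Joint ranges: [-2.87, 2.87], [-0.86, 2.18], [0.17, 2.46], [-1.51, 4.65], [0.06, 2.69], [-2.65, 2.65]. Speed limits (rad/s): [2.57, 2.57, 3.01, 3.14, 3.14, 3.14].

### API

Orientations are given as a unit quaternion [w, x, y, z].
In Python, from workcell import get_obs, get_image, hand_in, grasp_offset gives the robot as it stands.
- The arm moves only by the tool servo_tool, never from a script. Its argument "moves" is a list of rows, each a list of 5 numbers: the closure, from -1 (fully open) to 1 (shut), then the shift along the tool's x, y, z in mm, then the turn about the tool's z in degrees. A call has 1 to 5 rows; each row shifts and turns the commanded pose from where the row before left it, along the tool's axes as they then stand; what a row does not reach is not made up. A row lasts 1/12 s, in which the tool goes at most 41.7 mm and 7.16 degrees, less where a joint would pass 70% of its speed; a pose out of reach is approached as far as the arm can. A call with a gripper value outside its range is refused whole. The fingers move at their own pace and stop on an object; "newtons" is the grip in N (left out, the last holds). Time passes only in rows, so rows that do not move let the fingers close. It gives the time, the measured TCP pose, the force, the opening and the grip force at its end, in the units of the state.
- get_obs(): the state, without advancing time (a new reading comes with each control period).
- get_image(name): name is "scene" or "top" or "wrist"; returns a dict with "img" (400x640x3 uint8, red, green, blue), "fx", "fy", "cx", "cy" (pixels), "R" (3x3) and "t" (3): a world point X has camera coordinates R X + t. Camera axes: x right, y down, z forward; pixel columns grow to the right and rows downward; lengths in mm; the calibration is good to about 2 mm. A picture is of the moment at which its call begins. There is no depth.
- hand_in(): hands the job in; it is judged then, once.
The state is a dict: "t": time; "joint_positions": joint angles; "qd": joint speeds; "effort": joint torques, N m; "tool_pos": TCP position; "tool_rot": TCP orientation; "wrist_force": force on the tool from outside, world axes, zero at the start; "ft_torque": the same for the moment, N m; "grip_width": finger opening in mm; "grasp_force": force on a finger pad.
Only numpy, scipy, OpenCV 4.12 (cv2) and the standard library are available. Lean on these libraries where they do the work, as an engineer would, in place of code of your own. Each camera call takes 0.05 s, during which the arm holds its last target. There are 200 camera calls.

## Working session

There is one attempt and no reset: what is moved stays moved. The work goes in short steps, Python scripts to look and compute and a tool call to move; the robot and the scene stay as the last step left them, time stands still between calls to the robot, and variables do not carry over. Pictures are saved under pics/ and viewed, at most 10 in all, crops included, and the job is handed in when it is done.

Besides the shell and the picture viewer there is one more tool, called after "Call:" in YAML: its name, and indented under it one key for each argument. servo_tool: Moves the arm, as the interface text tells. Its arguments: {"type":"object","properties":{"moves":{"type":"array","items":{"type":"array","items":{"type":"number"}}},"newtons":{"type":"number"}},"required":["moves"]}

```bash
mkdir -p pics; ls
cat > h.py <<'E'
import numpy as np, cv2
from workcell import get_obs, get_image, hand_in, grasp_offset
def snap(n,f=None):
    d=get_image(n)
    if f: cv2.imwrite('pics/'+f,cv2.cvtColor(d['img'],cv2.COLOR_RGB2BGR))
    return d
def ray(d,uv,z):
    uv=np.atleast_2d(np.asarray(uv,float)); R=np.array(d['R']);t=np.array(d['t'])
    c=np.c_[(uv[:,0]-d['cx'])/d['fx'],(uv[:,1]-d['cy'])/d['fy'],np.ones(len(uv))]
    w=c@R; o=-R.T@t
    return o+w*((z-o[2])/w[:,2])[:,None]
def proj(d,X):
    c=np.atleast_2d(X)@np.array(d['R']).T+np.array(d['t']); return np.c_[c[:,0]/c[:,2]*d['fx']+d['cx'],c[:,1]/c[:,2]*d['fy']+d['cy']]
E
python3 - <<'E'
from h import *
a=snap('top','top1.png');b=snap('scene','sc1.png')
print(grasp_offset,get_obs())
for d in(a,b): print(d['fx'],np.array(d['R']).round(3).tolist(),(-np.array(d['R']).T@np.array(d['t'])).round(0))
E
```

```text
pics
18.700000000000003 {'t': 0.1, 'joint_positions': array([ 1.05532757e+00,  9.18088740e-02,  1.23178022e+00, -2.72769561e-05,
        1.81981962e+00, -5.67001485e-02]), 'qd': array([ 0.00157098, -0.00221742, -0.0008646 ,  0.00108823, -0.00013801,
       -0.00012615]), 'effort': array([ 2.24520387e-03, -4.60216749e+01, -4.19219327e+01, -2.00495015e-04,
        1.07178977e-02,  1.79970266e-05]), 'tool_pos': array([265.58690482, 537.72573455, 230.2404686 ]), 'tool_rot': array([-2.43560600e-04,  2.27381164e-01,  9.73805413e-01, -8.74854547e-04]), 'wrist_force': array([-0.00578596,  0.0567164 , -0.14118025]), 'ft_torque': array([-0.0168962 ,  0.01811302, -0.01956313]), 'grasp_force': 0.0, 'grip_width': 85.34621306064126}
385.0382105030149 [[0.007, -1.0, -0.029], [-0.983, -0.002, -0.185], [0.185, 0.03, -0.982]] [326.  70. 983.]
503.14986364182073 [[-0.162, 0.987, -0.012], [0.573, 0.084, -0.815], [-0.803, -0.139, -0.579]] [1534.  276.  807.]
```

View pics/top1.png

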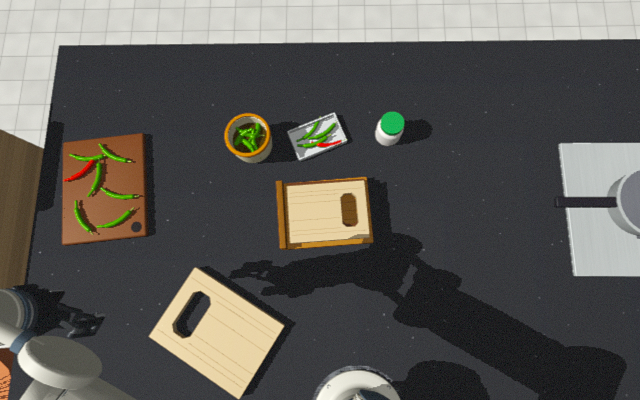

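View pics/sc1.png

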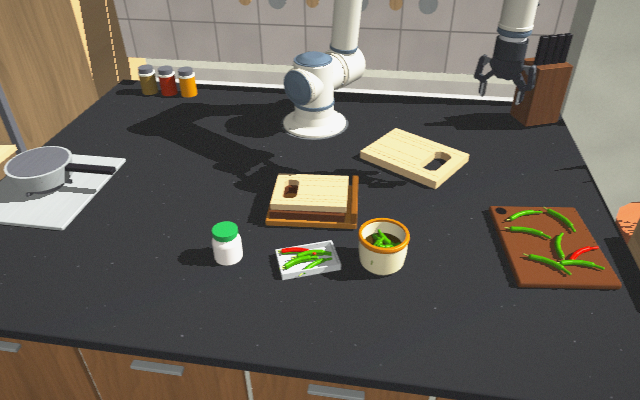

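The pile is in the top view at u 278–372, v 178–248, with the stop at the left (world +y) and the beech slot near (349,210). The larger beech decoy is at (215,330). The counter is free both to the left (u 160–270) and to the right (u 375–550) of the pile.

```bash
cat >> h.py <<'E'
def beech_mask(im):
    h=cv2.cvtColor(im,cv2.COLOR_RGB2HSV)
    return cv2.inRange(h,(8,25,150),(30,125,255))
def rects(m,mina=300):
    c,hi=cv2.findContours(m,cv2.RETR_CCOMP,cv2.CHAIN_APPROX_NONE)
    return [(x[:,0],hi[0][i][3]) for i,x in enumerate(c) if cv2.contourArea(x)>mina]
def yaw(r):  # r: minAreaRect of world xy pts -> centre,size,yaw in (-45,45)
    (c,s,a)=r; 
    while a>45:a-=90;s=s[::-1]
    while a<=-45:a+=90;s=s[::-1]
    return np.round(c,1),np.round(s,1),round(a,2)
E
python3 - <<'E'
from h import *
for n,(x0,x1,y0,y1) in {'top':(270,385,165,260),'scene':(255,370,160,235)}.items():
    d=snap(n); im=d['img']; m=beech_mask(im); k=np.zeros_like(m);k[y0:y1,x0:x1]=1;m=m*k
    for c,p in rects(m,80):
        w=ray(d,c,60)[:,:2].astype(np.float32)
        print(n,'beech z60',p,len(c),yaw(cv2.minAreaRect(w)))
    sub=im[y0:y1,x0:x1]; cv2.imwrite(f'pics/{n}_crop.png',cv2.cvtColor(cv2.resize(sub,None,fx=6,fy=6,interpolation=cv2.INTER_CUBIC),cv2.COLOR_RGB2BGR))
d=snap('top')
for nm,uv,z in [('crock',(248,133),91),('tray',(318,136),20),('salt',(391,122),85),('decoyboard',[(148,134),(147,238),(200,268),(285,325),(150,335)],10),('stove',(572,275),5)]: print(nm,ray(d,uv,z)[:,:2].round().tolist())
a=cv2.imread('pics/top_crop.png');b=cv2.imread('pics/scene_crop.png')
E
```

```text
top beech z60 -1 264 (array([479.3,  74. ]), array([141.8, 192.7]), 4.45)
top beech z60 0 84 (array([483.3,  21.7]), array([86.9, 41.3]), 4.44)
scene beech z60 -1 211 (array([495.4,  75.9]), array([161. , 192.5]), 4.45)
scene beech z60 2 54 (array([489.7,  24.5]), array([87.3, 37.6]), 4.32)
crock [[667.0, 268.0]]
tray [[686.0, 98.0]]
salt [[697.0, -83.0]]
decoyboard [[697.0, 558.0], [416.0, 535.0], [341.0, 393.0], [206.0, 176.0], [179.0, 506.0]]
stove [[331.0, -526.0]]
```

View pics/top_crop.png

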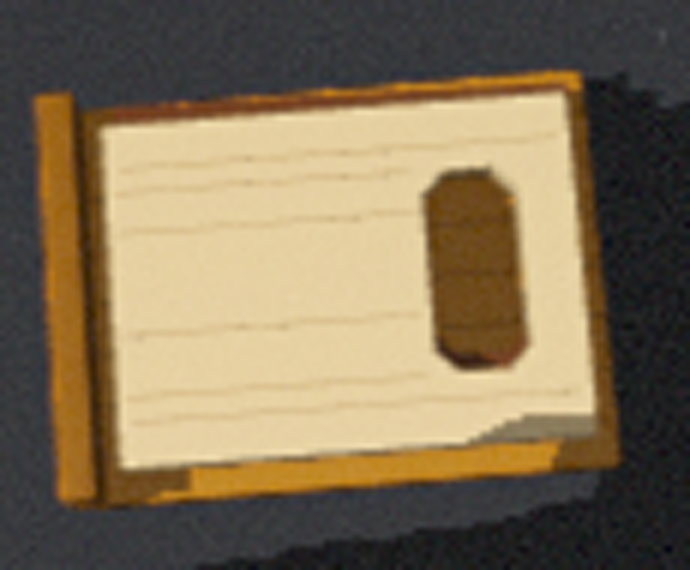

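View pics/scene_crop.png

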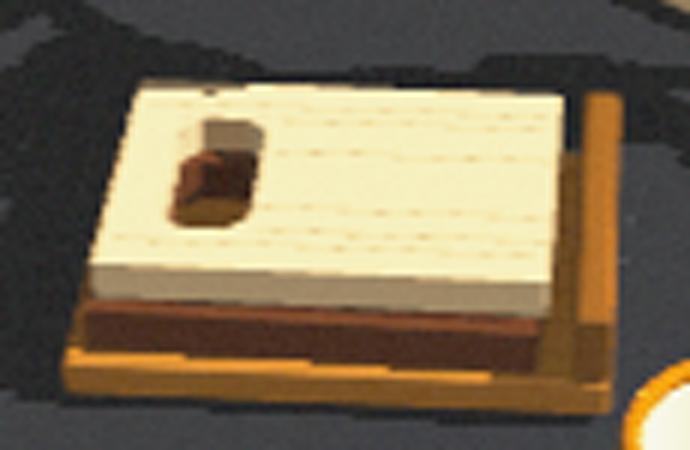

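Both crops show the beech slot (top crop ≈ (475,270)) facing the open end, yaw about 4.4°, and a gap to the stop. I'm starting to move: first align the wrist and pre-close the fingers.

Call:
servo_tool:
  moves:
    - [-0.2,0,0,0,-6.2]
    - [-0.2,0,0,0,-6.2]
    - [-0.2,0,0,0,-6.2]
    - [-0.2,0,0,0,-6.2]
    - [-0.2,0,0,0,-6]
  newtons: 100

```text
t: 0.67
tool_pos: [265.7, 537.9, 231.1]
tool_rot: [-0.0, -0.042, 0.999, -0.0]
wrist_force: [-0.1, 0.5, 1.0]
grip_width: 51.3
grasp_force: 0.0
```

```bash
cat >> h.py <<'E'
from scipy.spatial.transform import Rotation as Rn
def delta(target,yawdeg=None):
    o=get_obs(); q=o['tool_rot']; R=Rn.from_quat([q[1],q[2],q[3],q[0]]).as_matrix()
    ya=np.degrees(np.arctan2(R[1,1],R[0,1]))-90
    print('t',round(o['t'],2),'tcp',o['tool_pos'].round(1),'yaw',round(ya,2),'tilt',round(np.degrees(np.arccos(-R[2,2])),2),'w',o['grip_width'].__round__(1),'F',o['wrist_force'].round(1))
    print('shift',(R.T@(np.array(target)-o['tool_pos'])).round(1),'turn',None if yawdeg is None else round(-(yawdeg-ya),2))
E
python3 - <<'E'
from h import *
delta([486,-10,120],4.45)
E
```

```text
t 0.67 tcp [265.7 537.9 231.1] yaw 4.82 tilt 0.02 w 51.3 F [-0.1  0.5  1. ]
shift [-173.5 -564.4  111.2] turn 0.37
```

Call:
servo_tool:
  moves:
    - [-0.2,-11.6,-37.6,0,0.37]
    - [-0.2,-11.6,-37.6,0,0]
    - [-0.2,-11.6,-37.6,0,0]
    - [-0.2,-11.6,-37.6,0,0]
    - [-0.2,-11.6,-37.6,0,0]

```text
t: 1.08
tool_pos: [337.5, 353.1, 231.1]
tool_rot: [0.0, -0.036, 0.999, -0.0]
wrist_force: [1.7, -0.3, 1.0]
grip_width: 51.1
grasp_force: 0.0
```

Call:
servo_tool:
  moves:
    - [-0.2,-11.6,-37.6,8,0]
    - [-0.2,-11.6,-37.6,8,0]
    - [-0.2,-11.6,-37.6,8,0]
    - [-0.2,-11.6,-37.6,8,0]
    - [-0.2,-11.6,-37.6,8,0]

```text
t: 1.5
tool_pos: [409.0, 169.6, 191.1]
tool_rot: [0.0, -0.036, 0.999, 0.0]
wrist_force: [0.9, 0.0, 0.4]
grip_width: 51.0
grasp_force: 0.0
```

Call:
servo_tool:
  moves:
    - [-0.2,-11.6,-37.6,9,0]
    - [-0.2,-11.6,-37.6,9,0]
    - [-0.2,-11.6,-37.6,9,0]
    - [-0.2,-11.6,-37.6,9,0]
    - [-0.2,-11,-37.6,8,0]

```text
t: 1.92
tool_pos: [479.8, -13.9, 146.8]
tool_rot: [0.0, -0.036, 0.999, 0.0]
wrist_force: [-0.2, 0.9, 0.8]
grip_width: 51.1
grasp_force: 0.0
```

Run:
```python
from h import *
delta([486,-10,80],4.45)
w=snap('wrist','w1.png'); print((-np.array(w['R']).T@np.array(w['t'])).round())
p=lambda x,y:(486+x*.997-y*.0776-0,-10+y*.997+x*.0776,60)
print(proj(w,np.array([p(0,0),p(0,11),p(0,-11),p(0,51)])).round())
```

```text
t 1.92 tcp [479.8 -13.9 146.8] yaw 4.13 tilt 0.02 w 51.1 F [-0.2  0.9  0.8]
shift [-6.4  3.5 66.8] turn -0.32
[400. -20. 290.]
[[322. 219.]
 [337. 219.]
 [308. 219.]
 [389. 219.]]
```

View pics/w1.png

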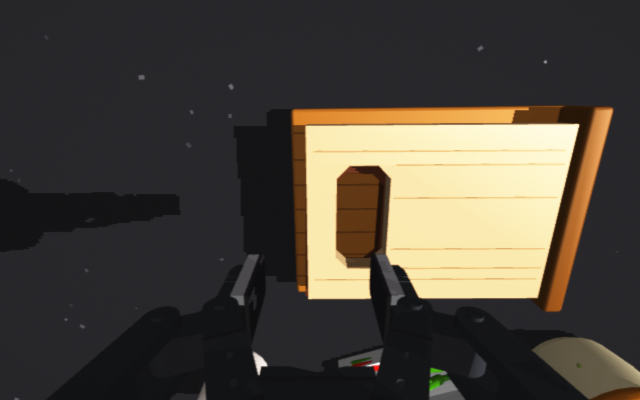

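The wrist view shows the bar at u 307–337 and the slot at u 337–388, v≈215, as predicted. I'm going down to TCP z≈40 (short of the walnut slot) and gripping.

Call:
servo_tool:
  moves:
    - [-0.2,-6.4,3.5,20,-0.32]
    - [-0.2,0,0,25,0]
    - [-0.2,0,0,25,0]
    - [-0.2,0,0,20,0]
    - [-0.2,0,0,6,0]

```text
t: 2.38
tool_pos: [483.6, -7.8, 47.3]
tool_rot: [-0.003, -0.039, 0.999, 0.0]
wrist_force: [-0.6, -0.4, -1.0]
grip_width: 51.1
grasp_force: 0.0
```

Call:
servo_tool:
  moves:
    - [-0.2,0,0,6,0]
    - [-0.2,0,0,5,0]
    - [-0.2,0,0,0,0]

```text
t: 2.63
tool_pos: [486.0, -7.9, 40.4]
tool_rot: [0.0, -0.039, 0.999, -0.0]
wrist_force: [0.7, -0.2, -0.1]
grip_width: 51.2
grasp_force: 0.0
```

Call:
servo_tool:
  moves:
    - [0.1,0,0,0,0]
    - [0.3,0,0,0,0]
    - [0.5,0,0,0,0]
    - [1,0,0,0,0]
    - [1,0,0,0,0]

```text
t: 3.05
tool_pos: [486.9, -8.6, 42.4]
tool_rot: [0.002, -0.039, 0.999, -0.001]
wrist_force: [-1.4, -2.3, 6.7]
grip_width: 19.7
grasp_force: 99.2
```

Run:
```python
from h import *
delta([486,-10,80],4.45)
```

```text
t 3.05 tcp [486.9  -8.6  42.4] yaw 4.45 tilt 0.2 w 19.7 F [-1.4 -2.3  6.7]
shift [  0.9  -1.4 -37.6] turn 0.0
```

Call:
servo_tool:
  moves:
    - [1,0,0,-4,0]
    - [1,0,0,-8,0]
    - [1,0,0,-15,0]
    - [1,0,0,-20,0]
    - [1,0,0,-20,0]

```text
t: 3.47
tool_pos: [485.0, -7.8, 107.4]
tool_rot: [-0.001, -0.039, 0.999, 0.0]
wrist_force: [0.4, 0.2, -2.7]
grip_width: 19.6
grasp_force: 98.2
```

Call:
servo_tool:
  moves:
    - [1,0,0,-20,0]
    - [1,0,0,-15,0]
    - [1,0,0,-5,0]
    - [1,0,0,0,0]
    - [1,0,0,0,0]

```text
t: 3.88
tool_pos: [485.5, -7.9, 146.6]
tool_rot: [-0.0, -0.039, 0.999, 0.0]
wrist_force: [0.7, -0.9, -3.2]
grip_width: 19.7
grasp_force: 98.1
```

Run:
```python
from h import *
delta([485,276,60],4.45)
a=snap('scene')['img'][110:260,230:390]; b=snap('top')['img'][140:290,260:400]
c=np.hstack([cv2.resize(x,(400,400)) for x in (a,b)])
cv2.imwrite('pics/l1.png',cv2.cvtColor(c,cv2.COLOR_RGB2BGR))
```

```text
t 3.88 tcp [485.5  -7.9 146.6] yaw 4.47 tilt 0.05 w 19.7 F [ 0.7 -0.9 -3.2]
shift [-21.7 283.1  86.6] turn 0.02
```

View pics/l1.png

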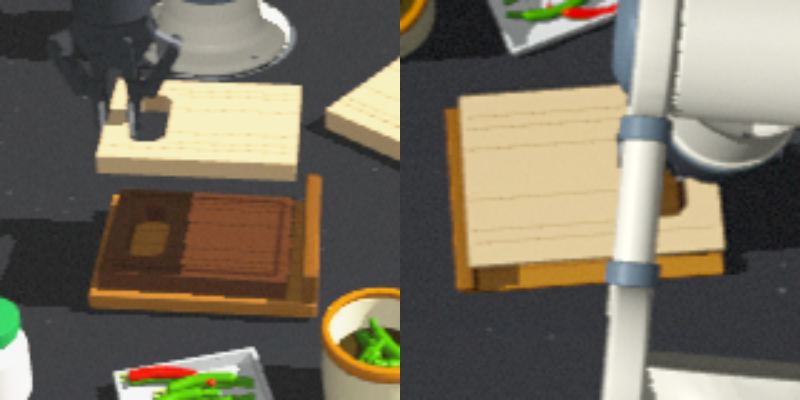

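The board hangs level in the grip (scene crop, underside about row 175), with no visible sag. I'm carrying it left to the free counter.

Call:
servo_tool:
  moves:
    - [1,-1,20,0,0]
    - [1,-2,30,0,0]
    - [1,-3,35,0,0]
    - [1,-3,35,0,0]
    - [1,-3,35,0,0]

```text
t: 4.4
tool_pos: [484.8, 148.7, 145.7]
tool_rot: [-0.001, -0.039, 0.999, -0.0]
wrist_force: [0.9, 0.0, -3.2]
grip_width: 19.9
grasp_force: 98.4
```

Call:
servo_tool:
  moves:
    - [1,-3,35,0,0]
    - [1,-3,35,0,0]
    - [1,-3,33,10,0]
    - [1,-1,20,20,0]
    - [1,0,5,30,0]

```text
t: 4.82
tool_pos: [485.9, 279.9, 88.0]
tool_rot: [0.001, -0.041, 0.999, 0.002]
wrist_force: [0.8, 0.7, -2.4]
grip_width: 19.3
grasp_force: 98.5
```

Call:
servo_tool:
  moves:
    - [1,0,0,30,0]
    - [1,0,0,24,0]
    - [1,0,0,15,0]
    - [1,0,0,5,0]
    - [1,0,0,0,0]

```text
t: 5.23
tool_pos: [483.8, 275.0, 10.2]
tool_rot: [-0.003, -0.039, 0.999, -0.001]
wrist_force: [-0.7, -0.7, -2.4]
grip_width: 19.8
grasp_force: 98.5
```

Call:
servo_tool:
  moves:
    - [1,0,0,2,0]
    - [1,0,0,2,0]
    - [1,0,0,2,0]
    - [1,0,0,1,0]
    - [1,0,0,0,0]

```text
t: 5.65
tool_pos: [485.9, 275.9, 6.7]
tool_rot: [0.0, -0.039, 0.999, 0.0]
wrist_force: [-0.3, -0.3, -3.0]
grip_width: 19.7
grasp_force: 98.6
```

Call:
servo_tool:
  moves:
    - [1,0,0,1,0]
    - [1,0,0,1,0]
    - [1,0,0,0,0]
    - [1,0,0,0,0]

```text
t: 5.98
tool_pos: [485.7, 275.9, 4.2]
tool_rot: [-0.0, -0.039, 0.999, -0.0]
wrist_force: [-0.1, -0.5, -3.2]
grip_width: 19.7
grasp_force: 98.6
```

Call:
servo_tool:
  moves:
    - [1,0,0,1,0]
    - [1,0,0,0,0]
    - [1,0,0,0,0]

```text
t: 6.23
tool_pos: [485.7, 275.8, 3.2]
tool_rot: [-0.0, -0.039, 0.999, -0.0]
wrist_force: [0.1, 0.6, -2.8]
grip_width: 19.7
grasp_force: 98.6
```

Call:
servo_tool:
  moves:
    - [1,0,0,1,0]
    - [1,0,0,0,0]
    - [1,0,0,0,0]

```text
t: 6.48
tool_pos: [485.6, 275.8, 2.2]
tool_rot: [-0.0, -0.039, 0.999, -0.0]
wrist_force: [0.9, 0.6, -3.1]
grip_width: 19.7
grasp_force: 98.6
```

Call:
servo_tool:
  moves:
    - [1,0,0,1,0]
    - [1,0,0,0,0]
    - [1,0,0,0,0]

```text
t: 6.73
tool_pos: [485.7, 275.8, 1.2]
tool_rot: [-0.0, -0.039, 0.999, -0.0]
wrist_force: [-0.2, 0.1, -3.0]
grip_width: 19.5
grasp_force: 98.6
```

Call:
servo_tool:
  moves:
    - [1,0,0,0.7,0]
    - [1,0,0,0,0]
    - [1,0,0,0,0]

```text
t: 6.98
tool_pos: [485.8, 275.9, 0.7]
tool_rot: [0.0, -0.039, 0.999, 0.0]
wrist_force: [-0.5, 0.1, -2.4]
grip_width: 19.6
grasp_force: 98.6
```

Call:
servo_tool:
  moves:
    - [0.3,0,0,0,0]
    - [0,0,0,0,0]
    - [-0.2,0,0,0,0]
    - [-0.2,0,0,0,0]
    - [-0.2,0,0,-10,0]

```text
t: 7.4
tool_pos: [484.5, 275.3, 8.9]
tool_rot: [-0.002, -0.039, 0.999, -0.001]
wrist_force: [-0.3, -1.0, -0.5]
grip_width: 51.4
grasp_force: 0.0
```

Call:
servo_tool:
  moves:
    - [-0.2,0,0,-25,0]
    - [-0.2,0,0,-35,0]
    - [-0.2,0,0,-35,0]
    - [-0.2,0,0,-35,0]
    - [-0.2,0,-10,-20,0]

```text
t: 7.82
tool_pos: [487.3, 267.4, 166.6]
tool_rot: [0.003, -0.04, 0.999, 0.002]
wrist_force: [0.7, 0.9, 0.2]
grip_width: 51.4
grasp_force: 0.0
```

Run:
```python
from h import *
a=snap('scene');b=snap('top')
c=np.hstack([cv2.resize(a['img'][140:260,230:390],(500,375)),cv2.resize(b['img'][150:270,262:390],(300,281+94))])
cv2.imwrite('pics/m1.png',cv2.cvtColor(c,cv2.COLOR_RGB2BGR))
m=beech_mask(b['img']);k=np.zeros_like(m);k[160:262,140:276]=1
for q,p in rects(m*k,60): print('beech z18',p,yaw(cv2.minAreaRect(ray(b,q,18)[:,:2].astype(np.float32))))
# hue stats
for d,bx in((b,(170,260,265,385)),):
    h=cv2.cvtColor(d['img'],cv2.COLOR_RGB2HSV)
    for p in [(330,215),(360,240),(300,215),(349,210),(282,210),(330,244)]: print(p,h[p[1],p[0]],d['img'][p[1],p[0]])
delta([486,-10,100],4.45)
```

```text
beech z18 -1 (array([477.5, 363.2]), array([141.5, 185.6]), 4.3)
(330, 215) [ 11 178 112] [112  62  34]
(360, 240) [ 19 205 190] [190 134  37]
(300, 215) [ 12 189 112] [112  61  29]
(349, 210) [ 16 187 124] [124  82  33]
(282, 210) [ 16 196 147] [147  94  34]
(330, 244) [ 19 197 192] [192 136  44]
t 7.92 tcp [488.6 266.1 167.6] yaw 4.43 tilt 0.59 w 50.9 F [ 0.3 -0.3 -0.2]
shift [  24.6 -275.3   66.4] turn -0.02
```

View pics/m1.png

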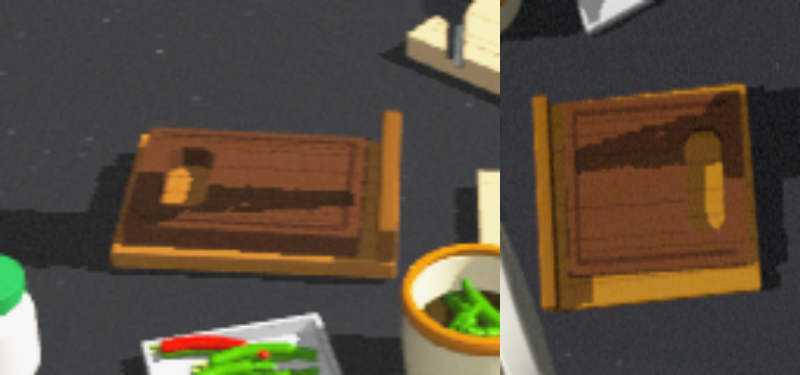

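The walnut board is still in the pile, flat, with its slot to the open end (top-crop slot at about (708,180)). Next I measure the walnut and pastry poses.

```bash
cat > meas.py <<'E'
from h import *
def pile(d,show=True):
    im=cv2.cvtColor(d['img'],cv2.COLOR_RGB2HSV)
    k=np.zeros(im.shape[:2],np.uint8);k[165:262,270:560]=255
    wal=cv2.inRange(im,(0,100,35),(13,255,160))&k
    pas=cv2.inRange(im,(14,130,45),(24,255,255))&k
    return wal,pas
E
python3 - <<'E'
from meas import *
b=snap('top'); w,p=pile(b)
w=cv2.morphologyEx(w,cv2.MORPH_OPEN,np.ones((3,3)))
cs=rects(w,100)
for q,h in cs: print('walnut z42',h,len(q),yaw(cv2.minAreaRect(ray(b,q,42)[:,:2].astype(np.float32))))
a=cv2.morphologyEx(w|p,cv2.MORPH_OPEN,np.ones((3,3)))
for q,h in rects(a,1000):
    X=ray(b,q,22)[:,:2].astype(np.float32); print('all z22',yaw(cv2.minAreaRect(X)))
    # edges: right (-y) end and far (+x) side by line fit
    u=q.astype(float)
    c=np.cos(np.radians(4.4));s=np.sin(np.radians(4.4))
    L=np.c_[(X[:,0]-480)*c+(X[:,1]-74)*s,-(X[:,0]-480)*s+(X[:,1]-74)*c]
    for nm,mask in {'openend':(L[:,1]<-95)&(abs(L[:,0])<70),'farside':(L[:,0]>70)&(L[:,1]>-90)&(L[:,1]<85),'nearside':(L[:,0]<-70)&(L[:,1]>-90)&(L[:,1]<85),'stopouter(z56)':(L[:,1]>95)&(abs(L[:,0])<70)}.items():
        z=56 if 'stop' in nm else 0 if 'near' in nm else 22
        Y=ray(b,q[mask],z)[:,:2].astype(np.float32)
        vx,vy,x,y=cv2.fitLine(Y,cv2.DIST_HUBER,0,.01,.01).ravel(); n=np.degrees(np.arctan2(vy,vx))%180
        l=np.array([(x-480)*c+(y-74)*s,-(x-480)*s+(y-74)*c])
        print(nm,len(Y),'ang',n.round(2),'local mid',l.round(1))
E
```

```text
walnut z42 -1 395 (array([490. ,  72.3]), array([141.7, 188.7]), 3.56)
all z22 (array([484.3,  82.7]), array([176.2, 235.2]), 4.37)
openend 75 ang 5.61 local mid [   2.1 -106.6]
farside 75 ang 94.94 local mid [86.1 -5.3]
nearside 70 ang 94.96 local mid [-79.9  -2.1]
stopouter(z56) 55 ang 4.56 local mid [ -3.7 120.1]
```

Call:
servo_tool:
  moves:
    - [1,1,-20,0,0]
    - [1,2,-35,0,0]
    - [1,2,-35,0,0]
    - [1,2,-35,0,0]
    - [1,2,-35,0,0]

```text
t: 8.38
tool_pos: [489.0, 104.5, 158.8]
tool_rot: [-0.001, -0.039, 0.999, -0.0]
wrist_force: [0.4, -0.6, -0.4]
grip_width: 0.0
grasp_force: 0.0
```

Call:
servo_tool:
  moves:
    - [1,2,-35,0,0]
    - [1,1,-30,20,0]
    - [1,0.4,-21.3,30,0.5]
    - [1,0,0,30,0]
    - [1,0,0,11,0.3]

```text
t: 8.8
tool_pos: [490.1, 18.4, 63.5]
tool_rot: [-0.004, -0.031, 1.0, 0.0]
wrist_force: [-0.9, 0.4, -0.7]
grip_width: 0.3
grasp_force: 0.0
```

Call:
servo_tool:
  moves:
    - [1,0,0,0,0]
    - [1,0,0,0,0]

```text
t: 8.97
tool_pos: [492.7, 20.0, 69.1]
tool_rot: [-0.001, -0.032, 0.999, 0.0]
wrist_force: [-0.3, 0.1, 1.1]
grip_width: 0.0
grasp_force: 0.0
```

Run:
```python
from h import *
delta([493.3,19.4,27],3.6)
w=snap('wrist','w2.png')
c,s=np.cos(np.radians(3.56)),np.sin(np.radians(3.56))
print(proj(w,[(493.3+x*c-y*s,19.4+x*s+y*c,42) for x,y in((0,20),(0,-20),(42,0),(-42,0))]).round())
```

```text
t 8.97 tcp [492.7  20.   69.1] yaw 3.7 tilt 0.12 w 0.0 F [-0.3  0.1  1.1]
shift [-0.6 -0.7 42.1] turn 0.1
[[351. 246.]
 [282. 246.]
 [317. 308.]
 [317. 176.]]
```

View pics/w2.png

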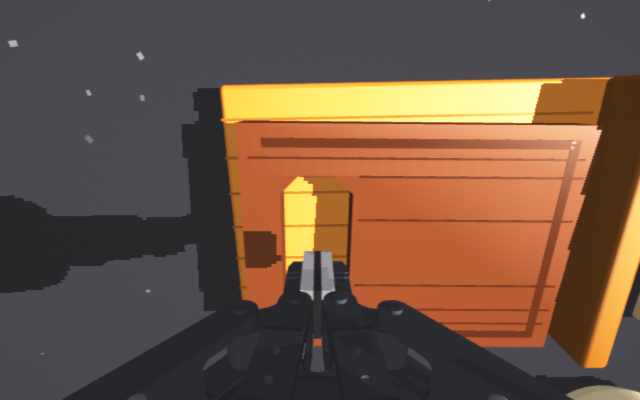

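The wrist view has the slot at u 283–351, v 177 down to the fingers, matching prediction, with the shut fingers centred at u≈317. Now I go in and drag.

Call:
servo_tool:
  moves:
    - [1,-0.6,-0.7,15,0]
    - [1,0,0,12,0]
    - [1,0,0,8,0]
    - [1,0,0,6,0]
    - [1,0,0,0,0]

```text
t: 9.43
tool_pos: [493.2, 19.1, 27.3]
tool_rot: [-0.001, -0.032, 0.999, 0.0]
wrist_force: [-0.7, 0.2, -0.2]
grip_width: -0.1
grasp_force: 0.0
```

Call:
servo_tool:
  moves:
    - [1,0,-4,0,0]
    - [1,0,-4,0,0]
    - [1,0,-4,0,0]
    - [1,0,-5,0,0]
    - [1,0,-5,0,0]

```text
t: 9.85
tool_pos: [495.6, -3.5, 29.1]
tool_rot: [0.0, -0.032, 0.999, 0.0]
wrist_force: [-0.5, 2.8, 1.5]
grip_width: 0.1
grasp_force: 1.5
```

Call:
servo_tool:
  moves:
    - [1,0,-6,0,0]
    - [1,0,-6,0,0]
    - [1,0,-6,0,0]
    - [1,0,-6,0,0]
    - [1,0,-6,0,0]

```text
t: 10.27
tool_pos: [497.5, -33.6, 29.0]
tool_rot: [0.0, -0.032, 0.999, 0.0]
wrist_force: [-0.9, 5.6, 3.8]
grip_width: -0.2
grasp_force: 2.3
```

Call:
servo_tool:
  moves:
    - [1,0,-6,0,0]
    - [1,0,-6,0,0]
    - [1,0,-6,0,0]
    - [1,0,-6,0,0]
    - [1,0,-6,0,0]

```text
t: 10.68
tool_pos: [499.0, -63.9, 28.3]
tool_rot: [-0.0, -0.032, 0.999, -0.0]
wrist_force: [-0.3, 4.4, 1.0]
grip_width: 0.1
grasp_force: 1.8
```

Call:
servo_tool:
  moves:
    - [1,0,-5,3,0]
    - [1,0,-5,4,0]
    - [1,0,-5,5,0]
    - [1,0,-5,5,0]
    - [1,0,-5,4,0]

```text
t: 11.1
tool_pos: [500.6, -88.5, 6.8]
tool_rot: [-0.0, -0.032, 0.999, 0.0]
wrist_force: [0.1, 3.9, 4.7]
grip_width: -0.1
grasp_force: 2.1
```

Call:
servo_tool:
  moves:
    - [1,0,-4,0,0]
    - [1,0,-4,0,0]
    - [1,0,-4,0,0]
    - [1,0,-4,0,0]
    - [1,0,-4,0,0]

```text
t: 11.52
tool_pos: [502.0, -108.5, 7.5]
tool_rot: [-0.0, -0.032, 0.999, -0.0]
wrist_force: [0.0, 1.2, 0.1]
grip_width: -0.4
grasp_force: 0.7
```

Call:
servo_tool:
  moves:
    - [1,0,-6,0,0]
    - [1,0,-6,0,0]
    - [1,0,-6,0,0]
    - [1,0,-6,0,0]
    - [1,0,-6,0,0]

```text
t: 11.93
tool_pos: [503.9, -138.6, 7.5]
tool_rot: [-0.0, -0.032, 0.999, -0.0]
wrist_force: [0.6, 2.3, -0.8]
grip_width: -0.0
grasp_force: 0.7
```

Call:
servo_tool:
  moves:
    - [1,0,-6,0,0]
    - [1,0,-6,0,0]
    - [1,0,-6,0,0]
    - [1,0,-6,0,0]
    - [1,0,-6,0,0]

```text
t: 12.35
tool_pos: [505.9, -168.5, 7.5]
tool_rot: [-0.0, -0.032, 0.999, 0.0]
wrist_force: [-0.0, 2.6, -1.1]
grip_width: 0.1
grasp_force: 0.7
```

Call:
servo_tool:
  moves:
    - [1,0,-5,0,0]
    - [1,0,-5,0,0]
    - [1,0,-5,0,0]
    - [1,0,-5,0,0]
    - [1,0,-5,0,0]

```text
t: 12.77
tool_pos: [507.5, -193.4, 7.6]
tool_rot: [0.0, -0.032, 0.999, -0.0]
wrist_force: [-1.8, 6.3, 0.9]
grip_width: 0.3
grasp_force: 2.0
```

Call:
servo_tool:
  moves:
    - [1,0,-6,0,0]
    - [1,0,-6,0,0]
    - [1,0,-6,0,0]
    - [1,0,-6,0,0]
    - [1,0,-6,0,0]

```text
t: 13.18
tool_pos: [509.5, -223.3, 7.7]
tool_rot: [0.0, -0.032, 0.999, 0.0]
wrist_force: [-0.6, 2.4, 0.1]
grip_width: 0.1
grasp_force: 1.4
```

Call:
servo_tool:
  moves:
    - [1,0,-4,0,0]
    - [1,0,-2,0,0]
    - [1,0,6,0,0]
    - [1,0,0,-10,0]
    - [1,0,0,-30,0]

```text
t: 13.6
tool_pos: [506.5, -221.2, 43.3]
tool_rot: [-0.004, -0.032, 0.999, 0.002]
wrist_force: [0.8, -0.2, -0.7]
grip_width: -0.3
grasp_force: 0.0
```

Call:
servo_tool:
  moves:
    - [-0.2,0,20,-35,0]
    - [-0.2,0,38,-10,0]
    - [-0.2,0,38,-10,0]
    - [-0.2,0,38,-10,0]
    - [-0.2,0,38,-10,0]

```text
t: 14.02
tool_pos: [498.1, -49.7, 124.4]
tool_rot: [0.001, -0.032, 0.999, -0.0]
wrist_force: [1.0, 0.3, -0.2]
grip_width: 50.9
grasp_force: 0.0
```

Call:
servo_tool:
  moves:
    - [-0.2,0,38,-10,0]
    - [-0.2,0,38,-5,0]
    - [-0.2,0,38,0,0]
    - [-0.2,0,38,0,0]
    - [-0.2,0,38,0,0]

```text
t: 14.43
tool_pos: [485.9, 140.4, 139.1]
tool_rot: [0.001, -0.032, 0.999, -0.0]
wrist_force: [0.7, 0.0, 0.5]
grip_width: 51.1
grasp_force: 0.0
```

```bash
cat > m2.py <<'E'
from meas import *
b=snap('top'); a=snap('scene')
c=np.hstack([cv2.resize(a['img'][110:290,140:440],(480,288)),cv2.resize(b['img'][150:300,230:480],(320,192*288//192))])
cv2.imwrite('pics/m2.png',cv2.cvtColor(c,cv2.COLOR_RGB2BGR))
w,p=pile(b);w=cv2.morphologyEx(w,cv2.MORPH_OPEN,np.ones((3,3)))
for q,h in rects(w,100): print('walnut z20',h,len(q),yaw(cv2.minAreaRect(ray(b,q,20)[:,:2].astype(np.float32))))
m=beech_mask(b['img']);k=np.zeros_like(m);k[160:262,140:276]=1
for q,h in rects(m*k,60): print('beech z18',h,yaw(cv2.minAreaRect(ray(b,q,18)[:,:2].astype(np.float32))))
p=cv2.morphologyEx(p,cv2.MORPH_OPEN,np.ones((3,3))); p[:,400:]=0
for q,h in rects(p,1000):
    c,s=np.cos(np.radians(4.6)),np.sin(np.radians(4.6))
    T=lambda X:np.c_[(X[:,0]-482.6)*c+(X[:,1]-81)*s,-(X[:,0]-482.6)*s+(X[:,1]-81)*c]
    L=T(ray(b,q,22))
    for nm,mask,z in (('openend',(L[:,1]<-100)&(abs(L[:,0])<70),22),('farside',(L[:,0]>70)&(abs(L[:,1])<85),22),('nearside',(L[:,0]<-70)&(abs(L[:,1])<85),0),('stopouter',(L[:,1]>105)&(abs(L[:,0])<70),56)):
        if mask.sum()<10: continue
        Y=ray(b,q[mask],z)[:,:2].astype(np.float32)
        vx,vy,x,y=cv2.fitLine(Y,cv2.DIST_HUBER,0,.01,.01).ravel()
        print(nm,len(Y),'ang',(np.degrees(np.arctan2(vy,vx))%180).round(2),'local mid',T(np.array([[x,y]])).round(1))
    print(yaw(cv2.minAreaRect(ray(b,q,22)[:,:2].astype(np.float32))))
delta([484,278,100],4.3)
E
python3 m2.py
```

```text
walnut z20 -1 463 (array([ 504.6, -169.2]), array([141.7, 194.3]), 4.0)
walnut z20 3 77 (array([ 545.9, -131.1]), array([39.9, 33.7]), 31.58)
beech z18 -1 (array([477.1, 368.4]), array([141.3, 175.5]), 4.49)
nearside 39 ang 95.69 local mid [[-83.   43.6]]
stopouter 43 ang 3.78 local mid [[-25.7 113. ]]
(array([447. , 142.1]), array([116.8, 113. ]), 8.15)
openend 55 ang 4.63 local mid [[  -0.7 -114. ]]
farside 29 ang 95.46 local mid [[ 83.3 -51.2]]
nearside 25 ang 92.8 local mid [[-82.1 -61.5]]
(array([487.9,  13.6]), array([170. ,  96.3]), 5.21)
t 14.53 tcp [485.4 143.4 138.7] yaw 4.05 tilt 0.14 w 51.3 F [ 0.2 -0.5 -0.9]
shift [ -8.  134.3  39. ] turn -0.25
```

View pics/m2.png

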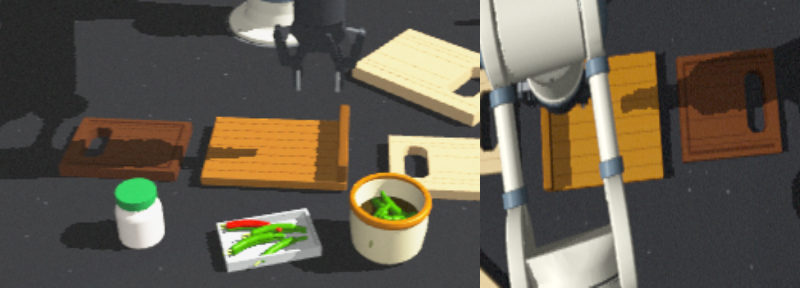

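The walnut board now lies flat on the counter, clear of the pastry board (scene crop: walnut at 60–190, pastry at 200–350). Next I re-grip the beech board where it was released.

Call:
servo_tool:
  moves:
    - [-0.2,-2,30,0,-0.4]
    - [-0.2,-2.5,35,0,0]
    - [-0.2,-2.5,35,10,0]
    - [-0.2,-2.5,32,20,0]
    - [-0.2,0,0,30,0]

```text
t: 14.95
tool_pos: [488.0, 276.0, 81.0]
tool_rot: [0.004, -0.037, 0.999, 0.002]
wrist_force: [0.8, -0.1, 1.3]
grip_width: 51.2
grasp_force: 0.0
```

Call:
servo_tool:
  moves:
    - [-0.2,0,0,30,0]
    - [-0.2,0,0,10,0]
    - [-0.2,0,0,0,0]
    - [-0.2,0,0,0,0]

```text
t: 15.28
tool_pos: [486.9, 270.2, 38.5]
tool_rot: [0.0, -0.035, 0.999, -0.0]
wrist_force: [0.5, 0.4, -0.2]
grip_width: 51.5
grasp_force: 0.0
```

Run:
```python
from h import *
delta([485.7,275.9,3],4.45)
w=snap('wrist'); 
m=beech_mask(w['img'])
b=snap('top')
P=lambda x,y:(485.7+x*.997-y*.0776,275.9+y*.997+x*.0776,18)
print(proj(w,[P(0,-11),P(0,11),P(0,51),P(-35,-11),P(-35,11),P(-35,51)]).round())
for r in (150,175,200,220): 
    s=(m[r]>0).astype(int); e=np.flatnonzero(np.diff(s)); print(r,e.tolist()[:16])
```

```text
t 15.28 tcp [486.9 270.2  38.5] yaw 4.02 tilt 0.02 w 51.5 F [ 0.5  0.4 -0.2]
shift [ 0.9  5.8 35.5] turn -0.43
[[308. 249.]
 [348. 249.]
 [419. 248.]
 [307. 189.]
 [349. 189.]
 [425. 188.]]
150 [305]
175 [305, 367, 406]
200 [306, 348, 422]
220 [306, 347, 420]
```

Call:
servo_tool:
  moves:
    - [-0.2,0.9,5.8,5,-0.45]
    - [-0.2,0,0,12,0]
    - [-0.2,0,0,12,0]
    - [-0.2,0,0,6,0]
    - [-0.2,0,0,0,0]

```text
t: 15.8
tool_pos: [483.6, 275.7, -0.5]
tool_rot: [-0.002, -0.039, 0.999, -0.001]
wrist_force: [-0.8, -0.2, -0.6]
grip_width: 51.0
grasp_force: 0.0
```

Call:
servo_tool:
  moves:
    - [0.1,0,0,0,0]
    - [0.3,0,0,0,0]
    - [0.5,0,0,0,0]
    - [1,0,0,0,0]
    - [1,0,0,0,0]

```text
t: 16.22
tool_pos: [485.7, 276.6, 3.5]
tool_rot: [0.001, -0.039, 0.999, 0.0]
wrist_force: [-1.3, -0.0, 3.0]
grip_width: 19.4
grasp_force: 99.0
```

Call:
servo_tool:
  moves:
    - [1,0,0,-4,0]
    - [1,0,0,-8,0]
    - [1,0,0,-20,0]
    - [1,0,0,-30,0]
    - [1,0,0,-35,0]

```text
t: 16.63
tool_pos: [483.7, 275.7, 98.2]
tool_rot: [-0.003, -0.039, 0.999, -0.001]
wrist_force: [0.8, -0.1, -2.3]
grip_width: 19.5
grasp_force: 98.3
```

Call:
servo_tool:
  moves:
    - [1,0,0,-30,0]
    - [1,0,0,-15,0]
    - [1,0,0,0,0]
    - [1,0,0,0,0]

```text
t: 16.97
tool_pos: [485.5, 276.7, 145.2]
tool_rot: [0.001, -0.039, 0.999, 0.0]
wrist_force: [-0.8, -0.0, -3.9]
grip_width: 19.4
grasp_force: 98.3
```

Run:
```python
from h import *
delta([487,-10,80],4.6)
```

```text
t 16.97 tcp [485.5 276.7 145.2] yaw 4.52 tilt 0.09 w 19.4 F [-0.8 -0.  -3.9]
shift [  21.2 -285.9   65. ] turn -0.08
```

Call:
servo_tool:
  moves:
    - [1,1,-20,0,-0.1]
    - [1,2,-30,0,0]
    - [1,2,-35,0,0]
    - [1,2,-35,0,0]
    - [1,2,-35,0,0]

```text
t: 17.38
tool_pos: [487.2, 119.8, 141.4]
tool_rot: [-0.002, -0.041, 0.999, -0.0]
wrist_force: [0.8, -0.6, -3.7]
grip_width: 19.2
grasp_force: 98.5
```

Call:
servo_tool:
  moves:
    - [1,2,-35,0,0]
    - [1,2,-35,0,0]
    - [1,2,-35,0,0]
    - [1,1.8,-20,0,0]
    - [1,1,-3.9,5,0]

```text
t: 17.8
tool_pos: [489.6, -11.3, 137.6]
tool_rot: [-0.001, -0.038, 0.999, -0.001]
wrist_force: [0.1, 0.7, -3.7]
grip_width: 19.4
grasp_force: 98.6
```

Call:
servo_tool:
  moves:
    - [1,0,0,20,0]
    - [1,0,0,25,0]
    - [1,0,0,20,0]
    - [1,0,0,10,0]
    - [1,0,0,0,0]

```text
t: 18.22
tool_pos: [487.5, -7.2, 59.6]
tool_rot: [-0.004, -0.041, 0.999, 0.001]
wrist_force: [-1.0, 0.2, -2.7]
grip_width: 19.4
grasp_force: 98.6
```

Run:
```python
from h import *
delta([490.2,-7.7,30],4.6)
b=snap('top'); z=get_obs()['tool_pos'][2]-3.5+18
m=beech_mask(b['img']);k=np.zeros_like(m);k[150:290,265:400]=1
m=m*k; q=max(rects(m,60),key=lambda t:len(t[0]))[0]
X=ray(b,q,z)[:,:2]; c,s=np.cos(np.radians(4.6)),np.sin(np.radians(4.6))
L=np.c_[(X[:,0]-483)*c+(X[:,1]-81.5)*s,-(X[:,0]-483)*s+(X[:,1]-81.5)*c]
print(z,yaw(cv2.minAreaRect(X.astype(np.float32))),L.min(0),L.max(0))
```

```text
t 18.22 tcp [487.5  -7.2  59.6] yaw 4.64 tilt 0.49 w 19.4 F [-1.   0.2 -2.7]
shift [-2.9 -0.8 29.6] turn 0.04
76.58403759773685 (array([473.8, 112.9]), array([152. , 125.9]), 0.01) [-86.29346706 -35.54290239] [66.01144949 91.77965961]
```

Call:
servo_tool:
  moves:
    - [1,0,-3,12,0]
    - [1,0,0,10,0]
    - [1,0,0,4,0]
    - [1,0,0,2,0]
    - [1,0,0,0,0]

```text
t: 18.68
tool_pos: [490.3, -10.8, 36.1]
tool_rot: [-0.0, -0.04, 0.999, 0.0]
wrist_force: [0.2, -0.5, -3.0]
grip_width: 19.3
grasp_force: 98.6
```

Call:
servo_tool:
  moves:
    - [1,0,0,1,0]
    - [1,0,0,1,0]
    - [1,0,0,0,0]
    - [1,0,0,0,0]

```text
t: 19.02
tool_pos: [490.8, -10.9, 34.9]
tool_rot: [0.0, -0.04, 0.999, -0.0]
wrist_force: [0.2, -0.3, -3.5]
grip_width: 19.3
grasp_force: 98.6
```

Call:
servo_tool:
  moves:
    - [1,0,0,1,0]
    - [1,0,0,1,0]
    - [1,0,0,0,0]
    - [1,0,0,0,0]

```text
t: 19.35
tool_pos: [490.5, -10.8, 32.5]
tool_rot: [-0.0, -0.04, 0.999, 0.0]
wrist_force: [0.4, 0.8, -3.3]
grip_width: 19.5
grasp_force: 98.6
```

Call:
servo_tool:
  moves:
    - [1,0,0,1,0]
    - [1,0,0,1,0]
    - [1,0,0,1,0]
    - [1,0,0,0,0]
    - [1,0,0,0,0]

```text
t: 19.77
tool_pos: [490.5, -10.8, 29.5]
tool_rot: [-0.0, -0.04, 0.999, 0.0]
wrist_force: [-0.3, -0.5, -3.3]
grip_width: 19.5
grasp_force: 98.6
```

Call:
servo_tool:
  moves:
    - [1,0,0,1,0]
    - [1,0,0,1,0]
    - [1,0,0,0,0]
    - [1,0,0,0,0]

```text
t: 20.1
tool_pos: [490.5, -10.9, 27.5]
tool_rot: [-0.0, -0.04, 0.999, 0.0]
wrist_force: [-0.1, -0.2, -3.4]
grip_width: 19.5
grasp_force: 98.6
```

Call:
servo_tool:
  moves:
    - [1,0,0,0.7,0]
    - [1,0,0,0,0]
    - [1,0,0,0,0]

```text
t: 20.35
tool_pos: [490.6, -10.9, 26.9]
tool_rot: [-0.0, -0.04, 0.999, 0.0]
wrist_force: [-0.2, -0.9, -3.7]
grip_width: 19.4
grasp_force: 98.6
```

Call:
servo_tool:
  moves:
    - [1,0,0,0.7,0]
    - [1,0,0,0,0]
    - [1,0,0,0,0]

```text
t: 20.6
tool_pos: [490.6, -10.9, 26.2]
tool_rot: [0.0, -0.04, 0.999, -0.0]
wrist_force: [0.1, -0.2, -2.7]
grip_width: 19.9
grasp_force: 98.6
```

Call:
servo_tool:
  moves:
    - [1,0,0,0.7,0]
    - [1,0,0,0,0]
    - [1,0,0,0,0]

```text
t: 20.85
tool_pos: [490.7, -10.9, 25.6]
tool_rot: [0.0, -0.04, 0.999, -0.0]
wrist_force: [-0.2, -0.0, -1.6]
grip_width: 19.2
grasp_force: 98.8
```

Call:
servo_tool:
  moves:
    - [1,0,0,0.5,0]
    - [1,0,0,0,0]
    - [1,0,0,0,0]

```text
t: 21.1
tool_pos: [490.7, -10.9, 25.5]
tool_rot: [0.0, -0.04, 0.999, -0.0]
wrist_force: [-2.6, -0.7, 2.0]
grip_width: 19.3
grasp_force: 99.3
```

Call:
servo_tool:
  moves:
    - [0.4,0,0,0,0]
    - [0.3,0,0,0,0]
    - [0.18,0,0,0,0]
    - [0.18,0,0,-1,0]
    - [0.18,0,0,0,0]

```text
t: 21.52
tool_pos: [490.7, -10.8, 26.2]
tool_rot: [0.0, -0.04, 0.999, 0.0]
wrist_force: [0.6, 0.4, 0.1]
grip_width: 34.8
grasp_force: 0.0
```

Call:
servo_tool:
  moves:
    - [0.18,0,2,0,0]
    - [0.18,0,2,0,0]
    - [0.18,0,2,0,0]
    - [0.18,0,0,0,0]

```text
t: 21.85
tool_pos: [490.1, -4.5, 25.9]
tool_rot: [-0.0, -0.04, 0.999, 0.0]
wrist_force: [-0.3, 0.3, -0.8]
grip_width: 35.0
grasp_force: 0.0
```

Call:
servo_tool:
  moves:
    - [0.18,0,1.5,0,0]
    - [0.18,0,1.5,0,0]
    - [0.18,0,1.5,0,0]
    - [0.18,0,0,0,0]

```text
t: 22.18
tool_pos: [489.7, -0.3, 26.0]
tool_rot: [-0.0, -0.04, 0.999, -0.0]
wrist_force: [-0.3, -0.4, 0.4]
grip_width: 35.0
grasp_force: 0.5
```

Call:
servo_tool:
  moves:
    - [0.18,0,1,0,0]
    - [0.18,0,1,0,0]
    - [0.18,0,1,0,0]
    - [0.18,0,0,0,0]

```text
t: 22.52
tool_pos: [489.5, 2.8, 26.0]
tool_rot: [0.0, -0.04, 0.999, 0.0]
wrist_force: [0.5, -1.9, -0.6]
grip_width: 35.1
grasp_force: 0.6
```

Sliding contact is at about 1–2 N. I'll continue in small steps until the stop is felt.

Call:
servo_tool:
  moves:
    - [0.18,0,1,0,0]
    - [0.18,0,1,0,0]
    - [0.18,0,1,0,0]
    - [0.18,0,0,0,0]

```text
t: 22.85
tool_pos: [489.2, 5.8, 25.9]
tool_rot: [-0.0, -0.04, 0.999, 0.0]
wrist_force: [-0.3, -1.2, -0.5]
grip_width: 35.1
grasp_force: 0.5
```

Call:
servo_tool:
  moves:
    - [0.18,0,1,0,0]
    - [0.18,0,1,0,0]
    - [0.18,0,0,0,0]

```text
t: 23.1
tool_pos: [489.3, 7.4, 26.0]
tool_rot: [0.0, -0.04, 0.999, -0.0]
wrist_force: [1.4, -3.7, -1.1]
grip_width: 35.0
grasp_force: 1.6
```

Call:
servo_tool:
  moves:
    - [0.18,0,1,0,0]
    - [0.18,0,1,0,0]
    - [0.18,0,0,0,0]

```text
t: 23.35
tool_pos: [489.6, 7.6, 26.3]
tool_rot: [0.001, -0.04, 0.999, -0.002]
wrist_force: [2.6, -10.8, -1.8]
grip_width: 34.5
grasp_force: 4.9
```

The stop was felt at 11 N. I'm backing off and rising clear to check.

Call:
servo_tool:
  moves:
    - [0.18,0,-1,0,0]
    - [0.18,0,-3,0,0]
    - [0.18,0,-3,0,0]
    - [0.18,0,0,-15,0]
    - [0.18,0,0,-30,0]

```text
t: 23.77
tool_pos: [486.7, 3.0, 67.1]
tool_rot: [-0.004, -0.04, 0.999, 0.001]
wrist_force: [-0.2, 0.2, -0.9]
grip_width: 34.8
grasp_force: 0.0
```

Call:
servo_tool:
  moves:
    - [0.18,0,0,-40,0]
    - [0.18,0,-38,0,0]
    - [0.18,0,-38,0,0]
    - [0.18,0,-38,0,0]
    - [0.18,0,-38,0,0]

```text
t: 24.18
tool_pos: [501.8, -150.0, 111.5]
tool_rot: [0.001, -0.041, 0.999, 0.0]
wrist_force: [0.3, -0.1, 1.1]
grip_width: 34.8
grasp_force: 0.0
```

Call:
servo_tool:
  moves:
    - [0.18,0,-38,0,0]
    - [0.18,0,-38,0,0]
    - [0.18,0,-38,0,0]
    - [0.18,0,-38,0,0]
    - [0.18,0,0,0,0]

```text
t: 24.6
tool_pos: [513.1, -306.2, 109.9]
tool_rot: [-0.001, -0.038, 0.999, -0.001]
wrist_force: [-1.1, 1.2, -0.5]
grip_width: 35.1
grasp_force: 0.0
```

```bash
cat > m3.py <<'E'
from meas import *
import sys
b=snap('top'); a=snap('scene')
im=b['img'];c1=cv2.resize(im[170:255,270:385],None,fx=4.2,fy=4.2,interpolation=cv2.INTER_CUBIC)
c2=cv2.resize(a['img'][165:235,260:365],None,fx=3,fy=c1.shape[0]/70)
cv2.imwrite(f'pics/{sys.argv[1]}.png',cv2.cvtColor(np.hstack([c1,c2]),cv2.COLOR_RGB2BGR))
c,s=np.cos(np.radians(4.6)),np.sin(np.radians(4.6))
T=lambda X:np.c_[(X[:,0]-483)*c+(X[:,1]-81.5)*s,-(X[:,0]-483)*s+(X[:,1]-81.5)*c]
m=beech_mask(im);k=np.zeros_like(m);k[165:262,270:400]=1;m*=k
def lines(q,z,spec):
    L=T(ray(b,q,z))
    for nm,f,zz in spec:
        mk=f(L)
        if mk.sum()<10: print(nm,'few');continue
        Y=ray(b,q[mk],zz)[:,:2].astype(np.float32)
        vx,vy,x,y=cv2.fitLine(Y,cv2.DIST_HUBER,0,.01,.01).ravel()
        print(nm,len(Y),'ang',(np.degrees(np.arctan2(vy,vx))%180).round(2),'local mid',T(np.array([[x,y]])).round(1))
for q,h in rects(m,60):
    print('beech z40',h,yaw(cv2.minAreaRect(ray(b,q,40)[:,:2].astype(np.float32))))
    if h==-1: lines(q,40,[('plain',lambda L:(L[:,1]>85)&(abs(L[:,0])<60),40),('open',lambda L:(L[:,1]<-80)&(abs(L[:,0])<60),40),('far',lambda L:(L[:,0]>60)&(abs(L[:,1])<75),40),('near',lambda L:(L[:,0]<-60)&(abs(L[:,1])<75),40)])
w,p=pile(b); al=cv2.morphologyEx(m*1|p,cv2.MORPH_CLOSE,np.ones((3,3)));al[:,400:]=0
for q,h in rects(al,1000):
  if h==-1: lines(q,22,[('P stopouter',lambda L:(L[:,1]>105)&(abs(L[:,0])<70),56),('P open',lambda L:(L[:,1]<-100)&(abs(L[:,0])<70),22),('P far',lambda L:(L[:,0]>75)&(abs(L[:,1])<85),22),('P near',lambda L:(L[:,0]<-75)&(abs(L[:,1])<85),0)])
w=cv2.morphologyEx(w,cv2.MORPH_OPEN,np.ones((3,3)))
delta([490,0,26],4.6)
E
python3 m3.py p1
```

```text
beech z40 -1 (array([482.5,  78.4]), array([141.5, 178.5]), 4.83)
plain few
open 47 ang 4.81 local mid [[ -0.6 -91.3]]
far 59 ang 94.73 local mid [[68.6  0.3]]
near 61 ang 94.71 local mid [[-70.2   0.2]]
beech z40 0 (array([487.2,  32.4]), array([85.9, 42.5]), 4.15)
P stopouter 55 ang 4.5 local mid [[ -7.  113.2]]
P open 55 ang 4.91 local mid [[  -0.4 -114.8]]
P far 66 ang 95.09 local mid [[82.7 -0.5]]
P near 68 ang 94.81 local mid [[-83.9   1.4]]
t 24.7 tcp [ 513.5 -301.3  110.2] yaw 4.48 tilt 0.11 w 34.9 F [-0.6  0.3  0.4]
shift [-1.000e-01  3.021e+02  8.480e+01] turn -0.12
```

View pics/p1.png

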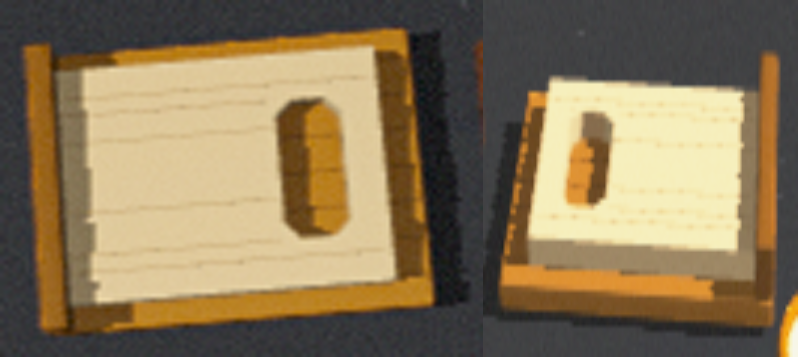

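The top crop shows the beech board against the stop (the left strip is only the stop's shadow). It is square: edges at 4.75° against the pastry board's ~4.8°. Its open end is at local y −91.3, where home is −91, and it is centred between the sides. The arm is clear, so I'm handing in.

```bash
python3 -c "
from h import *
print(hand_in())"
```

```text
the job is handed in; nothing more can be done
None
```

The job is handed in at about 25 s: the walnut board was slid out and lies flat on the counter, and the beech board is back on the pastry board, slot to the open end, square and pushed against the stop at about 11 N (no verdict was returned).

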